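# Stand the glue brush handle-down

## Task

The glue brush has been put away standing on its bristles in the leaning wooden tool stand, which will bend them. Pull it out, turn it end for end, and put it back into the same pocket handle first, fully home, so that the bristles are up and free; let go and leave everything else where it is.

Things in the scene. Friction and masses are not known exactly. Their poses are not given: they have to be found in the camera images.
- brush: Flat glue brush, 203 mm long, 60 g, starting bristles-down in the brush stand's pocket, flat face up. Origin mid-length on one flat face; z through the thickness (0 to 12 mm), x across, y along it to the handle's end. Handle y = -28 to 102 mm (up to 26 wide, 11 thick, slimmer at its end), metal ferrule -62 to -28 (36 wide, 12 thick), bristles -102 to -62 (32 wide, 8 thick).
- handle_end (a point): The end of the brush's handle, on its centre line, 102 mm from the middle.
- bristle_end (a point): The tip of the brush's bristles, on its centre line, 102 mm from the middle.
- brush_mid (a point): The middle of the brush's length, midway through its thickness, on the handle: the best place to grip, across the width, as it stays about 30 mm clear of the pocket whichever end is in. The brush sits loosely, so it sags a few degrees nearer to level than the pocket's own axis.
- brush_stand: The wooden tool stand that holds the brush, fixed: base board 120 x 100 x 16 mm, two upright cheeks 94 mm high, one leaning pocket. Origin under the base's centre; x axis points the way the pocket leans (away from the robot, yaw -0.3 to 0.05 rad), z up. A second stand has the same shape.
- brush_pocket: The pocket of the brush's stand: plywood box open at its upper end, leaning 56 degrees from vertical. Origin at the centre of its inner floor, 60 mm above the worktop; z axis along the pocket, out of the mouth at z = 70 mm; y level, across it; x downward, square to it. Inside 18 mm in x, 44 mm in y, 70 mm deep; walls 7 mm.
- driver_stand: The second stand, same shape, size and axes, holding a screwdriver (fixed in it, handle up, reaching 205 mm from the pocket's floor along its axis, handle 30 mm thick). Not to be used. The stands are 190 to 355 mm apart sideways, either one on the left.
- mug: Bystander: mug, 78 mm across, 92 mm high, origin under it, on the right, nearer the robot than the stands.
- pad: Bystander: wooden offcut, 48 x 75 x 30 mm, between the stands.
- bottle: Bystander: glue bottle, 73 mm across, 244 mm high, on the right.
There are look-alikes about, which are no part of the job. There is more than one size of the brush_stand; the job needs the larger.

How it is judged (in metres and radians):
On the way, in this order (a step that is already met when the one before it is completed fails the run):
1. the brush is drawn right out of the pocket (z of each of bristle_end, handle_end in the frame of brush_pocket above 0.072 m), for 0.1 s.
2. the handle's end has entered the pocket (x of handle_end in the frame of brush_pocket between -0.014 and 0.014 m and y of handle_end in the frame of brush_pocket between -0.027 and 0.027 m and z of handle_end in the frame of brush_pocket below 0.06 m), for 0.1 s.
At the end, for the whole second after the job is handed in: The brush rests, released and still, handle-down in the pocket it came from: the handle's end is within 12 mm of the pocket's inner floor and between its walls, and the bristles' tip is at least 180 mm from the floor plane along the pocket's axis (x of handle_end in the frame of brush_pocket between -0.014 and 0.014 m and y of handle_end in the frame of brush_pocket between -0.027 and 0.027 m and z of handle_end in the frame of brush_pocket between -0.008 and 0.012 m and z of bristle_end in the frame of brush_pocket above 0.18 m and linear speed of brush below 0.02 m/s and angular speed of brush below 0.2 rad/s); the robot touches nothing.
It fails at once if the mug is moved by more than 30 mm (distance of mug from where it was at the start of the episode above 0.03 m).
It fails at once if the small wooden offcut is moved by more than 30 mm (distance of pad from where it was at the start of the episode above 0.03 m).
It fails at once if the glue bottle is moved by more than 30 mm (distance of bottle from where it was at the start of the episode above 0.03 m).
It also fails if it takes over 46 s, if anything falls off the work surface, if the arm or the gripper's body presses on something with over 40 N, if the wrist force passes 120 N, or if a joint passes its speed limit or range.

## Robot

A 7-joint arm with a two-finger parallel gripper is mounted at the origin on the work surface; the furniture and walls round the work are solid. World frame = base frame: x ahead of the robot, y to its left, z up, the work surface at z = 0. Lengths are in mm, angles in degrees, forces in N, time in s.
With the tool pointing down it reaches from about 400 to 850 mm from the base axis. Payload 10.4 kg.
Tool frame: the origin (TCP) lies on the centre line of the jaws, within the pads' length; the fingertips stand 17 mm ahead of it and the grasp point (between the pads) lies 2 mm behind it; z points along the fingers, y is the line along which they close (so a half turn about z gives the same grasp; the last joint's range is limited). The gripper opens to 87 mm and grips with 3 to 60 N. Pads are 19 mm wide; open, the fingers measure 117 mm over their backs; the gripper's body (75 mm by 190 mm) begins 51 mm behind the grasp point.
Start: joints at [63.392, 19.034, -3.707, 83.658, 1.238, 77.344, -5.071], TCP at [267.254, -565.003, 210.276] pointing down, gripper open.
Joint ranges: [-148.97, 148.97], [-28.65, 121.19], [-84.17, 76.75], [9.2, 138.47], [-72.65, 252.65], [3.7, 117.97], [-149.18, 149.18]. Speed limits (degrees/s): [127.2, 127.2, 159.86, 159.86, 180, 180, 180].

## Interface

Orientations are given as [roll, pitch, yaw] about the fixed x, y, z axes, in that order (R = Rz(yaw) Ry(pitch) Rx(roll)).
In Python, from station import * gives the robot as it stands.
- The arm moves only by the tool send_rows, never from a script. Its argument "targets" is a list of rows, each an object of numbers: "wx", "wy", "wz": the turn, a rotation vector about the tool's x, y, z in degrees; "tx", "ty", "tz": the shift along the tool's x, y, z in cm; "fingers": the gripper's target within -1 to 1 (fully open at 1, half-way at 0, shut at -1). A call has 1 to 10 rows; each row shifts and turns the commanded pose from where the row before left it, along the tool's axes as they then stand; what a row does not reach is not made up. A row lasts 1/8 s, in which the tool goes at most 62.5 mm and 10.7 degrees, less where a joint would pass 70% of its speed; a pose out of reach is approached as far as the arm can. A call is refused whole if a number of a shift passes 6.25 or a number of a turn 10.7, either way. A call with a gripper value outside its range is refused whole. The fingers move at their own pace and stop on an object; "grip_force" is the grip in N (left out, the last holds). Time passes only in rows, so rows that do not move let the fingers close. It gives the time, the measured TCP pose, the force, the opening and the grip force at its end, in the units of the state.
- state(): the state, without advancing time (a new reading comes with each control period).
- get_image(name): name is "scene" or "top" or "wrist"; returns a dict with "pixels" (400x640x3 uint8, blue, green, red), "intrinsics" (3x3 intrinsics, pixels), "dist_coeffs" ([k1, k2, p1, p2, k3] as OpenCV has them; the pictures are not rectified), "origin" and "rotation" of the camera in the world. Camera axes: x right, y up, looking along -z (the intrinsics and any distortion apply to the point x, -y, -z); pixel columns grow to the right and rows downward; lengths in mm; the calibration is good to about 2 mm. A picture is of the moment at which its call begins. There is no depth.
- finish_job(): hands the job in; it is judged then, once.
The state is a dict: "time": time; "q": joint angles; "qvel": joint speeds; "joint_efforts": joint torques, N m; "position": TCP position; "orientation": TCP orientation; "force": force on the tool from outside, world axes, zero at the start; "ft_torque": the same for the moment, N m; "finger_gap": opening from 0.0 (shut) to 1.0 (fully open); "grasp_force": force on a finger pad.
Only numpy, scipy, OpenCV 4.12 (cv2) and the standard library are available. Lean on these libraries where they do the work, as an engineer would, in place of code of your own. Each camera call takes 0.05 s, during which the arm holds its last target. There are 200 camera calls.

## Working session

There is one attempt and no reset: what is moved stays moved. The work goes in short steps, Python scripts to look and compute and a tool call to move; the robot and the scene stay as the last step left them, time stands still between calls to the robot, and variables do not carry over. Pictures are saved under pics/ and viewed, at most 10 in all, crops included, and the job is handed in when it is done.

Besides the shell and the picture viewer there is one more tool, called as a command line: name --argument value ..., lists and objects as JSON in quotes. send_rows: Moves the arm, as the interface text tells. Its arguments: {"type":"object","properties":{"targets":{"type":"array","items":{"type":"object","properties":{"wx":{"type":"number"},"wy":{"type":"number"},"wz":{"type":"number"},"tx":{"type":"number"},"ty":{"type":"number"},"tz":{"type":"number"},"fingers":{"type":"number"}}}},"grip_force":{"type":"number"}},"required":["targets"]}

```bash
ls; mkdir -p pics; cat > h.py <<'E'
from station import *
import numpy as np, cv2, json
from scipy.spatial.transform import Rotation as R
def grab(n):
    im=get_image(n); cv2.imwrite(f'pics/{n}_raw.png',im['pixels']); return im
def ray(im,u,v):
    p=cv2.undistortPoints(np.array([[[u,v]]],float),np.array(im['intrinsics'],float),np.array(im['dist_coeffs'],float))[0,0]
    d=np.array(im['rotation'])@np.array([p[0],-p[1],-1]); return np.array(im['origin'],float),d/np.linalg.norm(d)
def onz(im,u,v,z):
    o,d=ray(im,u,v); return o+d*(z-o[2])/d[2]
def tri(a,pa,b,pb):
    o1,d1=ray(a,*pa);o2,d2=ray(b,*pb)
    t=np.linalg.lstsq(np.c_[d1,-d2],o2-o1,rcond=None)[0]
    A=o1+t[0]*d1;B=o2+t[1]*d2; return (A+B)/2,np.linalg.norm(A-B)
def proj(im,P):
    Rm=np.array(im['rotation']);c=(np.atleast_2d(P)-np.array(im['origin']))@Rm; c=c*[1,-1,-1]
    return cv2.projectPoints(c,np.zeros(3),np.zeros(3),np.array(im['intrinsics'],float),np.array(im['dist_coeffs'],float))[0][:,0]
def save(n,im): 
    import pickle; pickle.dump(im,open(f'{n}.pkl','wb'))
def load(n):
    import pickle; return pickle.load(open(f'{n}.pkl','rb'))
E
python3 - <<'E'
from h import *
for n in('scene','top'):
    im=grab(n); save(n,im); print(n,im['origin'],np.round(im['rotation'],3).tolist(),im['intrinsics'],im['dist_coeffs'])
print(state())
E
```

```text
pics
scene [  -89.51626458 -1416.88135667   843.13128417] [61.278, -1.11, -26.823] [[488.86238752   0.         321.74282906]
 [  0.         488.86238752 193.29614157]
 [  0.           0.           1.        ]] [-0.00077291  0.          0.          0.          0.        ]
top [ 438.75442133 -294.83034085 1444.06297157] [3.339, 0.861, -88.546] [[467.8209667    0.         322.64197048]
 [  0.         467.8209667  194.61787506]
 [  0.           0.           1.        ]] [-0.03033148  0.          0.          0.          0.        ]
{'time': 0.1, 'q': array([63.39164069, 19.06785293, -3.7076152 , 83.69930523,  1.23701308,
       77.34375693, -5.07045111]), 'qvel': array([-0.03896109, -0.1064626 , -0.03514119, -0.18881007, -0.02743055,
        0.08265218,  0.06082243]), 'joint_efforts': array([ 1.96819899e-03, -6.24545717e+01,  2.49633315e-02, -3.90714204e+01,
       -6.13710308e-02,  3.67160852e-02,  3.76390247e-06]), 'position': array([ 267.08704487, -564.66902774,  209.55472451]), 'orientation': array([-1.79928945e+02,  2.42736655e-03,  2.53151878e+01]), 'force': array([-0.18839445,  0.62697858,  0.21855101]), 'ft_torque': array([ 0.08762738,  0.01767145, -0.01126919]), 'grasp_force': 0.0, 'finger_gap': 0.9981700008184965}
```

```bash
sed -i "s/def grab(n):/def rot(r): return R.from_euler('xyz',r,degrees=True).as_matrix()\ndef grab(n):/; s/np.array(im\['rotation'\])/rot(im['rotation'])/g" h.py; python3 -c "
from h import *
t=load('top');print(proj(t,[[500,0,0],[500,-300,0],[700,-300,0]]))"
```

```text
[[235.14708485 199.69956679]
 [331.84339672 202.09798349]
 [333.39555178 137.95301323]]
```

View pics/scene_raw.png

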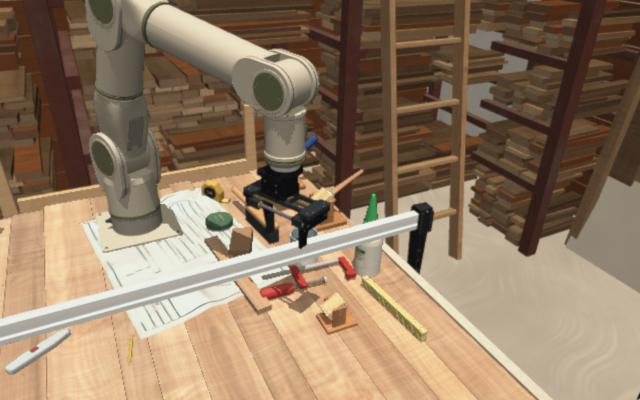

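View pics/top_raw.png

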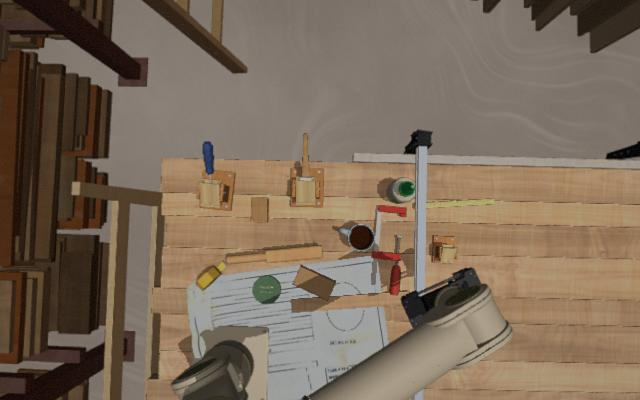

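```bash
python3 - <<'E'
from h import *
t=load('top');s=load('scene')
print('beam end',tri(s,(421,213),t,(421,137)))
for c in [(411,133),(432,133),(424,152)]: print(onz(t,*c,200))
a=cv2.resize(t['pixels'][125:215,190:335],None,fx=5,fy=5,interpolation=cv2.INTER_CUBIC)
cv2.imwrite('pics/topcrop.png',a)
b=cv2.resize(s['pixels'][120:285,230:440],None,fx=3.6,fy=3.6,interpolation=cv2.INTER_CUBIC)
cv2.imwrite('pics/scenecrop.png',b)
print('bottle top',tri(s,(374,195),t,(404,186)))
E
```

```text
beam end (array([ 674.02901666, -537.39488834,  169.82670115]), np.float64(8.176677907819798))
[ 682.10415654 -506.97800729  200.        ]
[ 683.46726287 -563.24905637  200.        ]
[ 631.61081805 -542.3908167   200.        ]
bottle top (array([ 540.73095594, -487.93056704,  230.14906006]), np.float64(9.259849034779815))
```

View pics/topcrop.png

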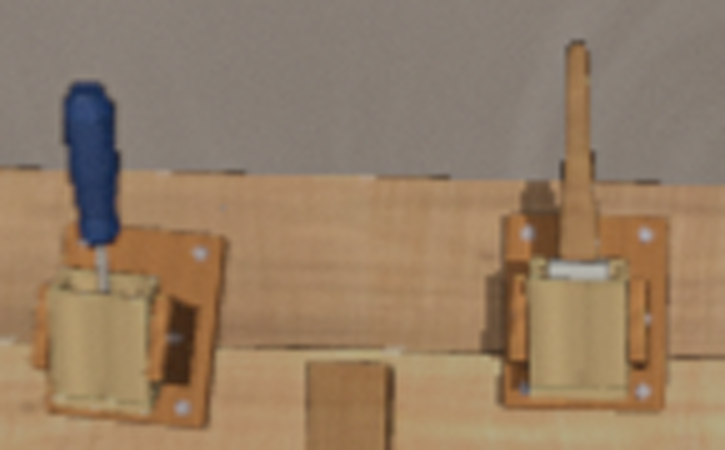

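View pics/scenecrop.png

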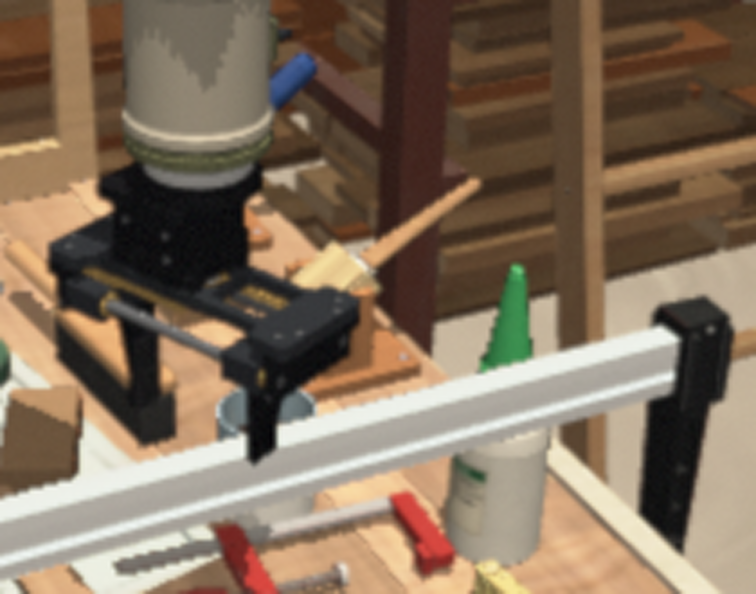

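```bash
python3 - <<'E'
from h import *
t=load('top');s=load('scene')
C=lambda u,v:(190+u/5-.4,125+v/5-.4)
S=lambda u,v:(230+u/3.6-.36,120+v/3.6-.36)
cs=[onz(t,*C(*c),16) for c in [(505,215),(668,218),(662,410),(502,405)]]
print('base FL,FR,BR,BL',np.round(cs,1).tolist()); c0=np.mean(cs,0); print('c',c0)
for a,b in((0,1),(1,2),(2,3),(3,0)): print(np.linalg.norm(cs[a]-cs[b]))
d=(cs[0]+cs[1]-cs[2]-cs[3])[:2]; print('yaw',np.degrees(np.arctan2(d[1],d[0])))
d=(cs[1]-cs[0])[:2]; print('yaw front',np.degrees(np.arctan2(d[0],-d[1])))
# mouth upper edge
e=[onz(t,*C(*c),112.4) for c in [(529,277),(627,277)]]
print('mouth upper edge',e, np.linalg.norm(e[0]-e[1]))
H,r=tri(t,C(577,43),s,S(477,183)); print('handle end',H,r)
F,r=tri(t,C(579,262),s,S(370,262)); print('ferrule/handle',F,r)
print('mug z92',onz(t,361,237,92),'pad',onz(t,259,209,30))
E
```

```text
base FL,FR,BR,BL [[602.2, -170.7, 16.0], [602.7, -270.9, 16.0], [484.8, -270.2, 16.0], [485.4, -172.3, 16.0]]
c [ 543.80375939 -221.04935366   16.        ]
100.18974755281855
117.90619740854198
97.90742864027987
116.79391730155481
yaw 0.2247180959370802
yaw front 0.2885651767093364
mouth upper edge [array([ 555.8778454 , -193.89879574,  112.4       ]), array([ 557.22125249, -249.95675522,  112.4       ])] 56.074054279988616
handle end [ 680.93624888 -218.4865878   153.49133307] 6.449599218269837
ferrule/handle [ 567.37456292 -222.14899205  100.34772631] 2.369188868498397
mug z92 [ 397.67227419 -385.98729964   92.        ] pad [472.32618974 -79.7574338   30.        ]
```

send_rows --targets '[{"tz": -5, "fingers": 1}, {"tz": -5}, {"tz": -5}, {"tz": -2}]' --grip_force 25

```text
invalid input
```

send_rows --targets '[{"tx": 3.9, "ty": -1.95}, {"tx": 3.9, "ty": -1.95}, {"tx": 3.9, "ty": -1.95}, {"tx": 3.9, "ty": -1.95}, {"tx": 3.9, "ty": -1.95}, {"tx": 3.9, "ty": -1.95}, {"tx": 3.9, "ty": -1.95}, {"tx": 3.9, "ty": -1.95}, {"tx": 3.9, "ty": -1.95}, {"tx": 3.9, "ty": -1.95}]'

```text
invalid input
```

send_rows --targets '[{"wz": 8.4}, {"wz": 8.4}, {"wz": 8.4}]'

```text
invalid input
```

send_rows --targets '[{"tx": 0, "ty": 0, "tz": -5, "wx": 0, "wy": 0, "wz": 0, "fingers": 1}, {"tx": 0, "ty": 0, "tz": -5, "wx": 0, "wy": 0, "wz": 0, "fingers": 1}, {"tx": 0, "ty": 0, "tz": -5, "wx": 0, "wy": 0, "wz": 0, "fingers": 1}, {"tx": 0, "ty": 0, "tz": -2, "wx": 0, "wy": 0, "wz": 0, "fingers": 1}]' --grip_force 25

```text
time: 0.6
position: [267.5, -565.4, 383.4]
orientation: [179.8, -0.0, 25.3]
force: [0.1, 0.1, -0.8]
finger_gap: 0.997
grasp_force: 0.0
```

send_rows --targets '[{"tx": 3.9, "ty": -1.95, "tz": 0, "wx": 0, "wy": 0, "wz": 0, "fingers": 1}, {"tx": 3.9, "ty": -1.95, "tz": 0, "wx": 0, "wy": 0, "wz": 0, "fingers": 1}, {"tx": 3.9, "ty": -1.95, "tz": 0, "wx": 0, "wy": 0, "wz": 0, "fingers": 1}, {"tx": 3.9, "ty": -1.95, "tz": 0, "wx": 0, "wy": 0, "wz": 0, "fingers": 1}, {"tx": 3.9, "ty": -1.95, "tz": 0, "wx": 0, "wy": 0, "wz": 0, "fingers": 1}, {"tx": 3.9, "ty": -1.95, "tz": 0, "wx": 0, "wy": 0, "wz": 0, "fingers": 1}, {"tx": 3.9, "ty": -1.95, "tz": 0, "wx": 0, "wy": 0, "wz": 0, "fingers": 1}, {"tx": 3.9, "ty": -1.95, "tz": 0, "wx": 0, "wy": 0, "wz": 0, "fingers": 1}, {"tx": 3.9, "ty": -1.95, "tz": 0, "wx": 0, "wy": 0, "wz": 0, "fingers": 1}, {"tx": 3.9, "ty": -1.95, "tz": 0, "wx": 0, "wy": 0, "wz": 0, "fingers": 1}]'

```text
time: 1.85
position: [537.0, -220.8, 379.9]
orientation: [-180.0, 0.0, 25.3]
force: [-0.0, -0.5, -0.4]
finger_gap: 1.005
grasp_force: 0.0
```

send_rows --targets '[{"tx": 0, "ty": 0, "tz": 0, "wx": 0, "wy": 0, "wz": 8.2, "fingers": 1}, {"tx": 0, "ty": 0, "tz": 0, "wx": 0, "wy": 0, "wz": 8.2, "fingers": 1}, {"tx": 0, "ty": 0, "tz": 0, "wx": 0, "wy": 0, "wz": 8.2, "fingers": 1}, {"tx": 0, "ty": 0, "tz": 0, "wx": 0, "wy": -9, "wz": 0, "fingers": 1}, {"tx": 0, "ty": 0, "tz": 0, "wx": 0, "wy": -9, "wz": 0, "fingers": 1}, {"tx": 0, "ty": 0, "tz": 0, "wx": 0, "wy": -9, "wz": 0, "fingers": 1}, {"tx": 0, "ty": 0, "tz": 0, "wx": 0, "wy": 0, "wz": 0, "fingers": 1}]'

```text
time: 2.72
position: [533.8, -226.1, 359.1]
orientation: [-179.4, 21.6, 0.9]
force: [-0.4, -0.5, -0.6]
finger_gap: 0.999
grasp_force: 0.0
```

```bash
python3 - <<'E'
from h import *
s=state();print(s['q'],s['position'],s['orientation'],rot(s['orientation']).round(3))
w=grab('wrist');save('w1',w);print(w['origin'],w['rotation'])
s1=grab('scene');save('s1',s1)
E
```

```text
[ 16.46113813  28.90851594  -2.31703105  55.59089459   6.74428774
 116.46588578 -73.05813549] [ 533.78306658 -226.07585924  359.05382034] [-179.36393256   21.61346937    0.94692106] [[ 0.93   0.012 -0.368]
 [ 0.015 -1.     0.005]
 [-0.368 -0.01  -0.93 ]]
[ 675.48676939 -224.3026068   490.07229571] [-39.27174225   0.62412734 -89.2490596 ]
```

View pics/wrist_raw.png

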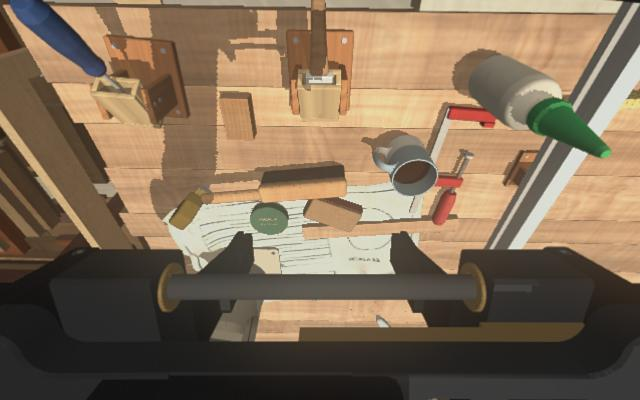

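send_rows --targets '[{"tx": 0, "ty": 0, "tz": 0, "wx": 0, "wy": 9.7, "wz": 0, "fingers": 1}, {"tx": 0, "ty": 0, "tz": 0, "wx": 0, "wy": 9.7, "wz": 0, "fingers": 1}, {"tx": 0, "ty": 0, "tz": 0, "wx": 0, "wy": 9.7, "wz": 0, "fingers": 1}, {"tx": 0, "ty": 0, "tz": 0, "wx": 0, "wy": 9.7, "wz": 0, "fingers": 1}, {"tx": 0, "ty": 0, "tz": 0, "wx": 0, "wy": 9.7, "wz": 0, "fingers": 1}, {"tx": 0, "ty": 0, "tz": 0, "wx": 0, "wy": 0, "wz": 0, "fingers": 1}]'

```text
time: 3.58
position: [530.8, -225.0, 362.4]
orientation: [-179.4, -27.3, 0.4]
force: [-0.2, 0.4, 0.3]
finger_gap: 1.0
grasp_force: 0.0
```

```bash
cat >> h.py <<'E'
def delta(p,Rt=None):
    "tool-frame shift (cm) and turn (deg) from here to world pose"
    s=state();M=rot(s['orientation']);dp=M.T@(np.array(p)-s['position'])/10
    out=[dp.round(2)]
    if Rt is not None: out.append(np.degrees(R.from_matrix(M.T@Rt).as_rotvec()).round(1))
    return out
E
python3 - <<'E'
from h import *
s=state();print(s['q'],s['position'],s['orientation'],rot(s['orientation']).round(3).tolist())
w=grab('wrist');save('w2',w);print(w['origin'],w['rotation'])
s1=grab('scene');save('s1',s1)
cv2.imwrite('pics/s1crop.png',cv2.resize(s1['pixels'][120:285,230:440],None,fx=3.6,fy=3.6,interpolation=cv2.INTER_CUBIC))
E
```

```text
[ 28.86840707  -7.77660899  -2.34328376  99.73118167 -14.28742502
  64.25640976 -59.45619608] [ 530.77915198 -225.04097235  362.39069683] [-179.39491321  -27.31412438    0.40516578] [[0.888, 0.012, 0.459], [0.006, -1.0, 0.014], [0.459, -0.009, -0.888]]
[ 524.73822003 -225.55225379  555.20000576] [  9.65729146   0.57013824 -89.27521946]
```

View pics/wrist_raw.png

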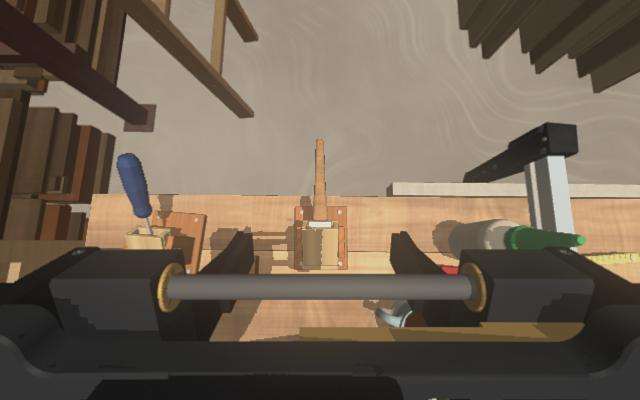

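```bash
python3 - <<'E'
from h import *
w=load('w2');w1=load('w1');t=load('top');s=load('scene')
C=lambda u,v:(190+u/5-.4,125+v/5-.4);S=lambda u,v:(230+u/3.6-.36,120+v/3.6-.36)
g=w['pixels'].astype(int); hsv=cv2.cvtColor(w['pixels'],cv2.COLOR_BGR2HSV)
for v in (139,141,145,160,180,200,215,219,222,225,228): 
    print(v,[ (u,tuple(hsv[v,u])) for u in (315,320,325)]) if v in(139,222) else None
    row=hsv[v,300:345]; m=np.where((row[:,1]>80))[0]; 
    if len(m): print(v,300+m.min(),300+m.max(),len(m))
print(tri(w,(320,140),s,S(477,183)), tri(w,(320,140),t,C(577,43)))
print('y end',onz(w,320,140,155),'y fer',onz(w,319.5,222,101),'top',onz(t,*C(577,43),155),onz(t,*C(579,262),101))
print('mouth edge w2',onz(w,303,227,112),onz(w,338,227,112))
E
```

```text
139 [(315, (np.uint8(17), np.uint8(44), np.uint8(167))), (320, (np.uint8(16), np.uint8(100), np.uint8(179))), (325, (np.uint8(18), np.uint8(43), np.uint8(171)))]
139 318 321 4
141 316 322 7
145 316 323 8
160 315 324 10
180 315 324 10
200 300 344 45
215 300 344 45
219 300 344 45
222 [(315, (np.uint8(35), np.uint8(13), np.uint8(228))), (320, (np.uint8(32), np.uint8(17), np.uint8(227))), (325, (np.uint8(32), np.uint8(16), np.uint8(227)))]
222 300 344 22
225 300 344 21
228 300 344 45
(array([ 679.98503669, -216.791647  ,  153.15035335]), np.float64(3.16793005448865)) (array([ 686.72521076, -218.12554909,  139.3267447 ]), np.float64(2.136107915156698))
y end [ 680.84603096 -217.39764544  155.        ] y fer [ 563.74071489 -217.36412165  101.        ] top [ 683.53406315 -220.08529615  155.        ] [ 566.25217317 -221.65185761  101.        ]
mouth edge w2 [ 554.69031078 -191.92156484  112.        ] [ 555.3434036  -246.50493612  112.        ]
```

```bash
python3 - <<'E'
from h import *
print(delta([593.5,-219.5,109.7],rot([180,-26.8,0.3])))
E
```

```text
[array([-6.35, -0.18, 25.35]), array([-0.7, -0.5,  0.3])]
```

send_rows --targets '[{"tx": -1.6, "ty": 0, "tz": 4, "wx": -0.7, "wy": -0.5, "wz": 0, "fingers": 1}, {"tx": -1.6, "ty": -0.2, "tz": 4, "wx": 0, "wy": 0, "wz": 0, "fingers": 1}, {"tx": -1.6, "ty": 0, "tz": 4, "wx": 0, "wy": 0, "wz": 0, "fingers": 1}, {"tx": -1.6, "ty": 0, "tz": 4, "wx": 0, "wy": 0, "wz": 0, "fingers": 1}, {"tx": 0, "ty": 0, "tz": 3, "wx": 0, "wy": 0, "wz": 0, "fingers": 1}, {"tx": 0, "ty": 0, "tz": 2, "wx": 0, "wy": 0, "wz": 0, "fingers": 1}, {"tx": 0, "ty": 0, "tz": 2, "wx": 0, "wy": 0, "wz": 0, "fingers": 1}, {"tx": 0, "ty": 0, "tz": 2, "wx": 0, "wy": 0, "wz": 0, "fingers": 1}, {"tx": 0, "ty": 0, "tz": 0, "wx": 0, "wy": 0, "wz": 0, "fingers": 1}]'

```text
time: 4.8
position: [591.0, -220.4, 109.0]
orientation: [-179.8, -26.6, 0.6]
force: [0.2, 0.5, -0.1]
finger_gap: 1.002
grasp_force: 0.0
```

```bash
python3 - <<'E'
from h import *
print(state()['q'],delta([593.5,-219.5,109.7],rot([180,-26.8,0.3])))
s1=grab('scene');save('s2',s1);w=grab('wrist')
a=cv2.resize(s1['pixels'][120:250,270:430],(640,520),interpolation=cv2.INTER_CUBIC)
cv2.imwrite('pics/s2crop.png',a)
E
```

```text
[ 26.25677703   9.07346183  -4.44301234 113.85502953 -17.13685847
  33.54916273 -54.968277  ] [array([ 0.25, -0.09,  0.05]), array([-0.3,  0.2,  0.3])]
```

View pics/s2crop.png

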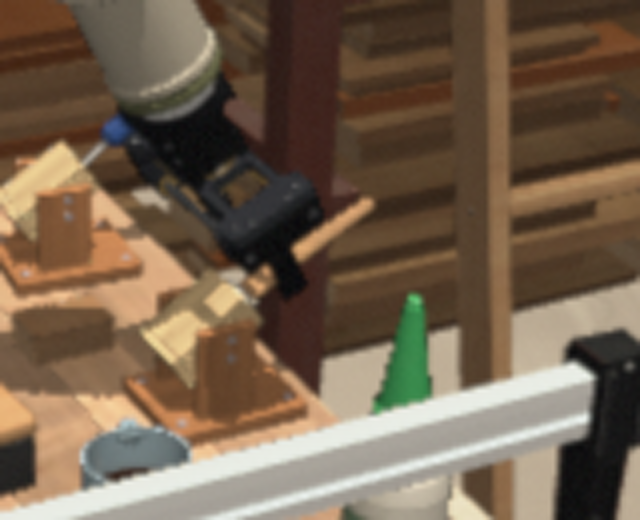

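send_rows --targets '[{"tx": 0.2, "ty": -0.1, "tz": 0, "wx": -0.3, "wy": 0, "wz": 0, "fingers": 1}, {"tx": 0, "ty": 0, "tz": 0, "wx": 0, "wy": 0, "wz": 0, "fingers": -1}, {"tx": 0, "ty": 0, "tz": 0, "wx": 0, "wy": 0, "wz": 0, "fingers": -1}, {"tx": 0, "ty": 0, "tz": 0, "wx": 0, "wy": 0, "wz": 0, "fingers": -1}, {"tx": 0, "ty": 0, "tz": 0, "wx": 0, "wy": 0, "wz": 0, "fingers": -1}, {"tx": 0, "ty": 0, "tz": 0, "wx": 0, "wy": 0, "wz": 0, "fingers": -1}, {"tx": 0, "ty": 0, "tz": 0, "wx": 0, "wy": 0, "wz": 0, "fingers": -1}]' --grip_force 25

```text
time: 5.78
position: [591.2, -221.1, 110.5]
orientation: [179.8, -26.7, 0.5]
force: [-0.5, 0.8, -0.0]
finger_gap: 0.403
grasp_force: 0.0
```

send_rows --targets '[{"tx": 0, "ty": 0, "tz": 0, "wx": 0, "wy": 0, "wz": 0, "fingers": -1}, {"tx": 0, "ty": 0, "tz": 0, "wx": 0, "wy": 0, "wz": 0, "fingers": -1}, {"tx": 0, "ty": 0, "tz": 0, "wx": 0, "wy": 0, "wz": 0, "fingers": -1}, {"tx": 0, "ty": 0, "tz": 0, "wx": 0, "wy": 0, "wz": 0, "fingers": -1}]'

```text
time: 6.28
position: [591.2, -221.1, 110.6]
orientation: [179.8, -26.7, 0.5]
force: [-0.1, -0.4, 0.6]
finger_gap: 0.021
grasp_force: 0.0
```

```bash
python3 - <<'E'
from h import *
s1=grab('scene');save('s3',s1);w=grab('wrist');t=grab('top');save('t3',t)
a=cv2.resize(s1['pixels'][140:230,300:400],(600,540),interpolation=cv2.INTER_CUBIC)
b=cv2.resize(w['pixels'][100:300,220:420],(200,200))
c=cv2.resize(t['pixels'][120:220,260:360],(200,200))
cv2.imwrite('pics/s3crop.png',np.hstack([a,np.vstack([b,c,np.zeros((140,200,3),np.uint8)])]))
P=rot(state()['orientation']);p=state()['position'];print(p,proj(s1,[p,p+17*P[:,2]]))
E
```

```text
[ 591.2247487  -221.13797262  110.59070018] [[338.60572375 187.96709689]
 [340.52877935 191.67375379]]
```

View pics/s3crop.png

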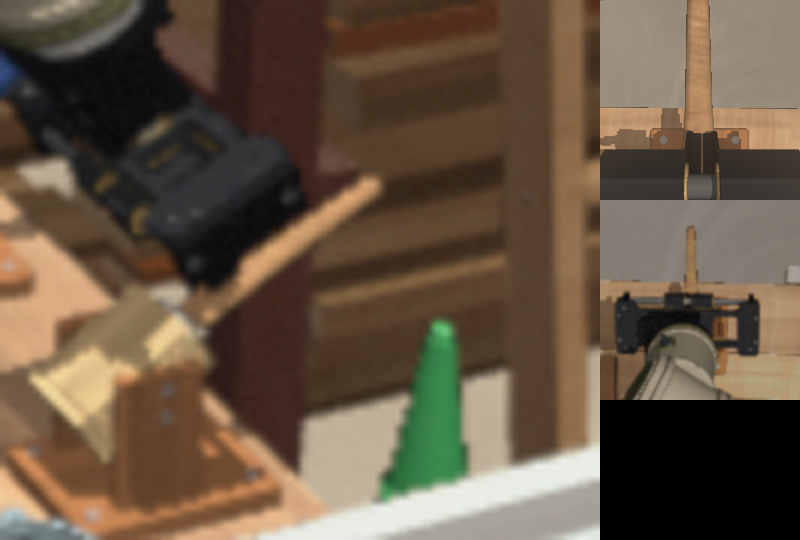

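```bash
python3 - <<'E'
from h import *
w=grab('wrist');save('w3',w);t=load('t3');s=load('s3')
M=rot(state()['orientation']);p=state()['position'];print(p,w['origin'],w['rotation'])
for k in(-50,-20,0,17,30): print(k,'w',proj(w,p+k*M[:,2])[0],'s',proj(s,p+k*M[:,2])[0],'t',proj(t,p+k*M[:,2])[0])
hsv=cv2.cvtColor(w['pixels'],cv2.COLOR_BGR2HSV)
for v in range(60,262,8):
    r=hsv[v,290:350]; m=np.where((r[:,1]>80)&(r[:,0]<25)&(r[:,2]>100))[0]
    d=np.where(r[:,2]<70)[0]
    print(v,(290+m.min(),290+m.max(),len(m)) if len(m) else '', (290+d.min(),290+d.max()) if len(d) else '')
# predicted brush points in wrist
a=np.array([.883,0,.47]);mid=np.array([592.5,-219.5,111.5])
print('pred end',proj(w,mid+102*a),'pred mid',proj(w,mid), 'f',proj(w,mid-28*a))
E
```

```text
[ 591.18754908 -221.10555875  110.5464277 ] [ 587.20146401 -219.09558997  303.42842002] [  9.04877777  -0.17419067 -89.59771128]
-50 w [324.27105193 280.69125027] s [332.78409036 176.78339128] t [304.20692303 174.23246839]
-20 w [323.84567887 252.02695441] s [336.29522392 183.55279466] t [304.85805043 170.45124279]
0 w [323.63297155 237.68892418] s [338.59010905 187.97730027] t [305.27730735 168.01681034]
17 w [323.48297654 227.57636281] s [340.51266049 191.68395655] t [305.62476911 165.99942289]
30 w [323.38322211 220.85016228] s [341.96576049 194.48551886] t [305.88513688 164.48780638]
60  
68  
76 (np.int64(309), np.int64(326), 18) 
84 (np.int64(308), np.int64(328), 21) 
92 (np.int64(308), np.int64(328), 21) 
100 (np.int64(308), np.int64(328), 21) 
108 (np.int64(307), np.int64(328), 22) 
116 (np.int64(307), np.int64(329), 23) 
124 (np.int64(307), np.int64(329), 23) 
132 (np.int64(307), np.int64(329), 23) 
140 (np.int64(307), np.int64(329), 23) 
148 (np.int64(306), np.int64(330), 25) 
156 (np.int64(306), np.int64(330), 25) 
164 (np.int64(306), np.int64(330), 25) 
172 (np.int64(306), np.int64(330), 25) 
180 (np.int64(306), np.int64(331), 26) 
188 (np.int64(306), np.int64(331), 26) 
196 (np.int64(305), np.int64(331), 27) 
204 (np.int64(305), np.int64(331), 27) 
212 (np.int64(290), np.int64(349), 60) 
220 (np.int64(290), np.int64(349), 60) 
228 (np.int64(290), np.int64(349), 54) 
236 (np.int64(290), np.int64(349), 28) (np.int64(307), np.int64(335))
244 (np.int64(290), np.int64(349), 24) (np.int64(306), np.int64(337))
252  (np.int64(290), np.int64(349))
260  (np.int64(290), np.int64(349))
pred end [[322.62850229  69.3982309 ]] pred mid [[321.26878029 235.66959039]] f [[320.97476499 271.62841861]]
```

View pics/wrist_raw.png

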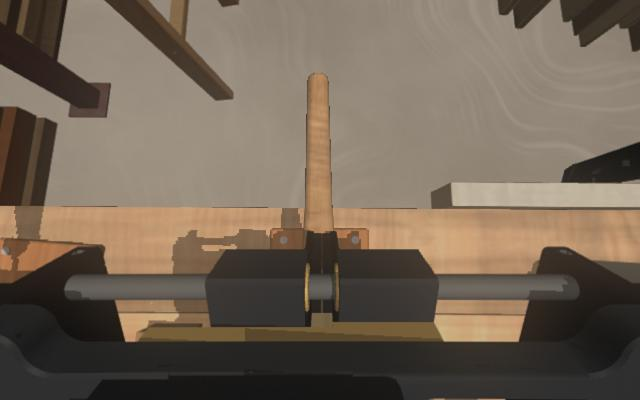

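```bash
python3 - <<'E'
from h import *
s=load('scene');t=load('top')
p=np.array([267.1,-564.7,209.6]);M=rot([180,0,25.3])
for k in(44,51,58,-44,-51,-58): print(k,proj(s,p+M@[0,k,17])[0].round(1),proj(s,p+M@[0,k,0])[0].round(1))
w=load('w3');print(w['intrinsics'][0])
s3=load('s3');a=cv2.resize(s3['pixels'][165:205,315:375],(720,480),interpolation=cv2.INTER_NEAREST)
p=state()['position'];M=rot(state()['orientation'])
for k in (0,17):
    q=proj(s3,p+k*M[:,2])[0]; cv2.circle(a,tuple(((q-[315,165]+.5)*12).astype(int)),4,(0,0,255),1)
F=np.array([507.5,-220,60]);ax=np.array([.829,0,.559]);xx=np.array([.559,0,-.829])
for x in(-16,-9,9,16):
  for y in (-22,22):
    q=proj(s3,F+70*ax+xx*x+[0,y,0])[0]; cv2.circle(a,tuple(((q-[315,165]+.5)*12).astype(int)),4,(255,0,0),1)
cv2.imwrite('pics/dbg.png',a)
E
```

```text
44 [302.1 255.7] [302.1 249.5]
51 [304.5 256.9] [304.5 250.7]
58 [306.9 258.1] [306.9 251.8]
-44 [273.2 241.6] [273.  235.5]
-51 [271.  240.5] [270.8 234.4]
-58 [268.8 239.4] [268.6 233.4]
[283.43246545   0.         321.48006461]
```

View pics/dbg.png

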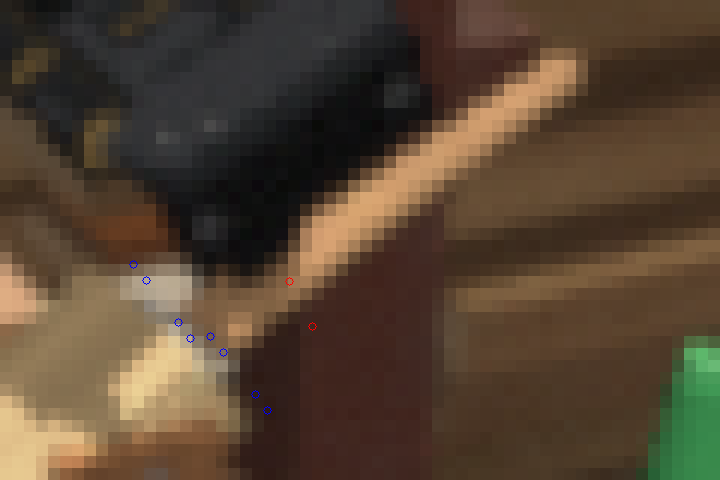

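send_rows --targets '[{"tx": 0, "ty": 0, "tz": -0.5, "wx": 0, "wy": 0, "wz": 0, "fingers": 0.3}, {"tx": 0, "ty": 0, "tz": 0, "wx": 0, "wy": 0, "wz": 0, "fingers": 0.3}, {"tx": 0, "ty": 0, "tz": 0, "wx": 0, "wy": 0, "wz": 0, "fingers": 0.3}, {"tx": 0, "ty": 0, "tz": 0, "wx": 0, "wy": 0, "wz": 0, "fingers": 0.3}, {"tx": 0, "ty": 0, "tz": 0, "wx": 0, "wy": 0, "wz": 0, "fingers": 0.3}, {"tx": 0, "ty": 0, "tz": 0, "wx": 0, "wy": 0, "wz": 0, "fingers": 0.3}, {"tx": 0, "ty": 0, "tz": 0, "wx": 0, "wy": 0, "wz": 0, "fingers": 0.3}]'

```text
time: 7.35
position: [589.0, -221.1, 115.0]
orientation: [179.8, -26.7, 0.5]
force: [-0.3, 0.3, -0.3]
finger_gap: 0.628
grasp_force: 0.0
```

send_rows --targets '[{"tx": 0, "ty": 0, "tz": 0.6, "wx": 0, "wy": 0, "wz": 0, "fingers": 0.3}, {"tx": 0, "ty": 0, "tz": 0.6, "wx": 0, "wy": 0, "wz": 0, "fingers": 0.3}, {"tx": 0, "ty": 0, "tz": 0.5, "wx": 0, "wy": 0, "wz": 0, "fingers": 0.3}, {"tx": 0, "ty": 0, "tz": 0.5, "wx": 0, "wy": 0, "wz": 0, "fingers": 0.3}, {"tx": 0, "ty": 0, "tz": 0, "wx": 0, "wy": 0, "wz": 0, "fingers": 0.3}]'

```text
time: 7.98
position: [598.8, -221.0, 94.8]
orientation: [179.8, -26.7, 0.5]
force: [-0.6, 0.0, -0.3]
finger_gap: 0.65
grasp_force: 0.0
```

```bash
python3 - <<'E'
from h import *
s=grab('scene');save('s4',s);w=grab('wrist');print(state()['finger_gap'],state()['force'])
a=cv2.resize(s['pixels'][150:210,305:385],(560,420),interpolation=cv2.INTER_CUBIC)
b=cv2.resize(w['pixels'][180:300,260:380],(240,240))
cv2.imwrite('pics/s4.png',np.hstack([a,np.vstack([b,np.zeros((180,240,3),np.uint8)])]))
E
```

```text
0.6543642799842573 [0.53312312 0.12538152 0.75856474]
```

View pics/s4.png

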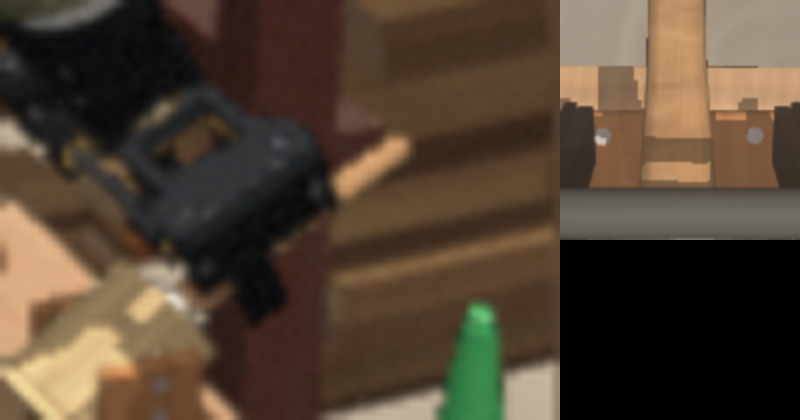

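I've now viewed 11 pictures, one over the limit of 10. From here I'll work from numbers only. The last one shows the fingers now straddling the handle, with the near fingertip below its lower edge at about (342,194).

send_rows --targets '[{"tx": 0, "ty": 0, "tz": 0, "wx": 0, "wy": 0, "wz": 0, "fingers": -1}, {"tx": 0, "ty": 0, "tz": 0, "wx": 0, "wy": 0, "wz": 0, "fingers": -1}, {"tx": 0, "ty": 0, "tz": 0, "wx": 0, "wy": 0, "wz": 0, "fingers": -1}, {"tx": 0, "ty": 0, "tz": 0, "wx": 0, "wy": 0, "wz": 0, "fingers": -1}, {"tx": 0, "ty": 0, "tz": 0, "wx": 0, "wy": 0, "wz": 0, "fingers": -1}, {"tx": 0, "ty": 0, "tz": 0, "wx": 0, "wy": 0, "wz": 0, "fingers": -1}, {"tx": 0, "ty": 0, "tz": 0, "wx": 0, "wy": 0, "wz": 0, "fingers": -1}]' --grip_force 25

```text
time: 8.95
position: [598.8, -221.2, 95.4]
orientation: [179.8, -26.7, 0.5]
force: [0.2, -0.7, 1.3]
finger_gap: 0.253
grasp_force: 24.9
```

send_rows --targets '[{"tx": 1, "ty": 0, "tz": -0.15, "wx": 0, "wy": 0, "wz": 0, "fingers": -1}, {"tx": 1.5, "ty": 0, "tz": -0.2, "wx": 0, "wy": 0, "wz": 0, "fingers": -1}, {"tx": 1.5, "ty": 0, "tz": -0.2, "wx": 0, "wy": 0, "wz": 0, "fingers": -1}]' --grip_force 25

```text
time: 9.32
position: [633.5, -220.7, 119.3]
orientation: [179.8, -26.7, 0.5]
force: [0.2, -0.5, -0.7]
finger_gap: 0.255
grasp_force: 24.9
```

send_rows --targets '[{"tx": 1.5, "ty": 0, "tz": -0.2, "wx": 0, "wy": 0, "wz": 0, "fingers": -1}, {"tx": 2, "ty": 0, "tz": -0.25, "wx": 0, "wy": 0, "wz": 0, "fingers": -1}, {"tx": 2, "ty": 0, "tz": -0.25, "wx": 0, "wy": 0, "wz": 0, "fingers": -1}, {"tx": 2, "ty": 0, "tz": -0.3, "wx": 0, "wy": 0, "wz": 0, "fingers": -1}, {"tx": 0, "ty": 0, "tz": -2, "wx": 0, "wy": 0, "wz": 0, "fingers": -1}, {"tx": 0, "ty": 0, "tz": -2, "wx": 0, "wy": 0, "wz": 0, "fingers": -1}, {"tx": 0, "ty": 0, "tz": 0, "wx": 0, "wy": 0, "wz": 0, "fingers": -1}]'

```text
time: 10.2
position: [676.6, -221.3, 199.3]
orientation: [179.7, -26.9, 0.4]
force: [0.9, -0.1, -0.1]
finger_gap: 0.255
grasp_force: 24.9
```

```bash
python3 - <<'E'
from h import *
s=state();print(s['q'],s['position'],s['orientation'],s['finger_gap'])
sc=grab('scene');save('s5',sc);t=grab('top');save('t5',t);w=grab('wrist');save('w5',w)
M=rot(s['orientation'])
for l in (-102,0,102): print(l,[proj(c,s['position']+l*M[:,0])[0].round(1) for c in(sc,t,w)])
# brush by difference against initial
for n,c,c0 in(('s',sc,load('s4')),):
    h=cv2.cvtColor(c['pixels'],cv2.COLOR_BGR2HSV)
    m=((h[...,0]>8)&(h[...,0]<18)&(h[...,1]>80)&(h[...,2]>165)).astype(np.uint8); m[:, :330]=0;m[:,420:]=0;m[200:]=0;m[:110]=0
    k,lab,st,ce=cv2.connectedComponentsWithStats(m)
    for i in np.argsort(-st[1:,4])[:4]+1: print(st[i],ce[i], cv2.minAreaRect(np.argwhere(lab==i)[:,::-1].astype(np.float32)))
h=cv2.cvtColor(w['pixels'],cv2.COLOR_BGR2HSV)
for v in list(range(50,95,3)): 
    m=np.where((h[v,280:360,1]>75)&(h[v,280:360,0]<25)&(h[v,280:360,2]>100))[0]; print(v,(280+m.min(),280+m.max(),len(m)) if len(m) else '',end=' ')
E
```

```text
[ 20.92745105  12.54111679  -2.65674883  97.97834927 -10.82705257
  44.30413759 -65.1081081 ] [ 676.56650142 -221.30111215  199.33095776] [179.67969896 -26.88603155   0.43238173] 0.2546535749525046
-102 [array([337.6, 176.5]), array([304.7, 168.3]), array([324.4, 357. ])]
0 [array([363.3, 158. ]), array([304.5, 132.7]), array([324.9, 237.1])]
102 [array([388.4, 139.9]), array([304.3,  94.7]), array([325.7,  69.8])]
[399 163  21   7  51] [409.62745098 165.98039216] ((409.0072326660156, 166.03416442871094), (2.4445064067840576, 20.8132266998291), 77.90524291992188)
[376 137  11   8  28] [380.96428571 140.07142857] ((380.6922607421875, 140.0384521484375), (2.4961509704589844, 12.203404426574707), 56.3099365234375)
[366 146   9   6  12] [370.16666667 148.5       ] ((370.0600280761719, 148.5800323486328), (1.0, 9.399999618530273), 53.13010025024414)
[330 199   4   1   4] [331.5 199. ] ((331.5, 199.0), (3.0, 0.0), 180.0)
50  53  56  59  62  65  68  71 (np.int64(320), np.int64(334), 15) 74 (np.int64(317), np.int64(337), 21) 77 (np.int64(316), np.int64(338), 23) 80 (np.int64(316), np.int64(338), 23) 83 (np.int64(316), np.int64(338), 23) 86 (np.int64(315), np.int64(338), 24) 89 (np.int64(315), np.int64(338), 24) 92 (np.int64(315), np.int64(338), 24)
```

send_rows --targets '[{"tx": 0, "ty": 0, "tz": -0.2, "wx": 0, "wy": 0, "wz": -10, "fingers": -1}, {"tx": 0, "ty": 0, "tz": 0, "wx": 0, "wy": 0, "wz": -10, "fingers": -1}, {"tx": 0, "ty": 0, "tz": 0, "wx": 0, "wy": 0, "wz": -10, "fingers": -1}, {"tx": 0, "ty": 0, "tz": 0, "wx": 0, "wy": 0, "wz": -10, "fingers": -1}, {"tx": 0, "ty": 0, "tz": 0, "wx": 0, "wy": 0, "wz": -10, "fingers": -1}, {"tx": 0, "ty": 0, "tz": 0, "wx": 0, "wy": 0, "wz": -10, "fingers": -1}, {"tx": 0, "ty": 0, "tz": 0, "wx": 0, "wy": 0, "wz": -10, "fingers": -1}, {"tx": 0, "ty": 0, "tz": 0, "wx": 0, "wy": 0, "wz": -10, "fingers": -1}, {"tx": 0, "ty": 0, "tz": 0, "wx": 0, "wy": 0, "wz": -10, "fingers": -1}]'

```text
time: 11.48
position: [675.4, -220.1, 197.3]
orientation: [153.4, 0.3, 90.7]
force: [0.4, 0.3, -0.0]
finger_gap: 0.254
grasp_force: 24.9
```

send_rows --targets '[{"tx": 0, "ty": 0, "tz": 0, "wx": 0, "wy": 0, "wz": -10, "fingers": -1}, {"tx": 0, "ty": 0, "tz": 0, "wx": 0, "wy": 0, "wz": -10, "fingers": -1}, {"tx": 0, "ty": 0, "tz": 0, "wx": 0, "wy": 0, "wz": -10, "fingers": -1}, {"tx": 0, "ty": 0, "tz": 0, "wx": 0, "wy": 0, "wz": -10, "fingers": -1}, {"tx": 0, "ty": 0, "tz": 0, "wx": 0, "wy": 0, "wz": -10, "fingers": -1}, {"tx": 0, "ty": 0, "tz": 0, "wx": 0, "wy": 0, "wz": -10, "fingers": -1}, {"tx": 0, "ty": 0, "tz": 0, "wx": 0, "wy": 0, "wz": -10, "fingers": -1}, {"tx": 0, "ty": 0, "tz": 0, "wx": 0, "wy": 0, "wz": -10, "fingers": -1}, {"tx": 0, "ty": 0, "tz": 0, "wx": 0, "wy": 0, "wz": -10, "fingers": -1}]'

```text
time: 12.6
position: [675.4, -220.1, 197.3]
orientation: [-179.7, 26.6, -179.2]
force: [0.6, -0.3, -1.7]
finger_gap: 0.256
grasp_force: 24.9
```

```bash
python3 - <<'E'
from h import *
s=state();print(s['q'],s['position'],s['orientation'],s['finger_gap'])
w=load('w5');p=np.array([676.6,-221.3,199.3]);M=rot([179.7,-26.9,.4])
for k in(0,-17):
  for l in(97,102,107): print(k,l,proj(w,p+M@[l,0,k-5])[0].round(1))
t=grab('top');save('t6',t);sc=grab('scene');save('s6',sc)
M=rot(s['orientation'])
for l in(-102,0,102): print(l,[proj(c,s['position']+M@[l,0,-17])[0].round(1) for c in(sc,t)])
# bright bristle/ferrule parts in scene by differencing with s5 around pred
d=np.abs(sc['pixels'].astype(int)-load('s4')['pixels']).sum(2)
h=cv2.cvtColor(sc['pixels'],cv2.COLOR_BGR2HSV)
for v in range(120,150,2): print(v,[(u,*map(int,h[v,u])) for u in range(372,402,4)] if v in(130,134,138) else '',end='')
th=cv2.cvtColor(t['pixels'],cv2.COLOR_BGR2HSV)
print()
for v in range(84,112,2): print(v,[tuple(map(int,th[v,u])) for u in (298,304,310)])
E
```

```text
[ 41.99102757  14.66473544 -27.14722818  96.90131225  -1.38151614
  44.4224877  108.61589193] [ 675.35713188 -220.08243076  197.3305272 ] [-179.65460247   26.6308993  -179.18423966] 0.25617992557089103
0 97 [325.8  78.7]
0 102 [325.9  68.6]
0 107 [326.   58.3]
-17 97 [326.3  75.3]
-17 102 [326.3  64. ]
-17 107 [326.4  52.5]
-102 [array([386.2, 136.4]), array([303.2,  96.7])]
0 [array([360.9, 154.5]), array([303.7, 135. ])]
102 [array([335.2, 173. ]), array([304.2, 171. ])]
120 122 124 126 128 130 [(372, 11, 65, 55), (376, 13, 115, 60), (380, 14, 128, 60), (384, 15, 112, 84), (388, 15, 117, 87), (392, 14, 122, 130), (396, 15, 123, 126), (400, 15, 131, 109)]132 134 [(372, 105, 22, 47), (376, 15, 133, 94), (380, 14, 131, 101), (384, 14, 114, 85), (388, 15, 117, 85), (392, 15, 123, 131), (396, 15, 121, 133), (400, 13, 135, 68)]136 138 [(372, 90, 27, 19), (376, 15, 55, 28), (380, 13, 65, 153), (384, 14, 66, 151), (388, 15, 113, 86), (392, 15, 121, 126), (396, 15, 120, 132), (400, 11, 166, 83)]140 142 144 146 148 
84 [(13, 38, 129), (14, 37, 130), (17, 35, 131)]
86 [(16, 37, 131), (15, 35, 130), (13, 35, 130)]
88 [(13, 36, 128), (15, 36, 129), (13, 36, 129)]
90 [(13, 35, 130), (13, 36, 129), (15, 35, 130)]
92 [(15, 36, 128), (15, 39, 130), (14, 37, 130)]
94 [(14, 38, 129), (13, 36, 129), (15, 36, 129)]
96 [(15, 35, 130), (13, 37, 132), (13, 35, 130)]
98 [(14, 38, 129), (12, 72, 113), (13, 70, 106)]
100 [(15, 36, 128), (15, 73, 116), (15, 73, 112)]
102 [(14, 34, 127), (14, 69, 115), (15, 76, 111)]
104 [(12, 35, 131), (15, 66, 116), (15, 76, 111)]
106 [(15, 35, 131), (14, 68, 120), (13, 78, 111)]
108 [(12, 33, 130), (15, 69, 114), (13, 78, 111)]
110 [(14, 37, 130), (14, 67, 114), (15, 74, 107)]
```

```bash
python3 - <<'E'
from h import *
g=lambda n:cv2.cvtColor(load(n)['pixels'],cv2.COLOR_BGR2HSV)
for n in('t5','t6','top'):
    h=g(n); print(n)
    for v in range(92,160,6):
        m=np.where(h[v,285:330,1]>55)[0]; print(v,(285+m.min(),285+m.max(),len(m)) if len(m) else '',end=' ')
    print()
t=load('t5');p=np.array([676.6,-221.3,199.3]);M=rot([179.7,-26.9,.4])
for l in(60,99): print(proj(t,p+M@[l,0,-20])[0])
s=state();print(s['position'])
F=np.array([504,-221,60.])
for el in(32,34):
  e=np.radians(el);a=np.array([np.cos(e),0,np.sin(e)]);z=np.array([np.sin(e),0,-np.cos(e)]);X=-a;Y=np.cross(z,X);Rt=np.c_[X,Y,z]
  ap=np.array([.829,0,.559])
  for d in(60,75,90,0): # handle end distance from floor along pocket
    tcp=F+d*ap+Rt@np.array([-99,0,17]); print(el,d,tcp.round(1),delta(tcp,Rt))
E
```

```text
t5
92  98 (np.int64(304), np.int64(307), 4) 104 (np.int64(303), np.int64(307), 5) 110 (np.int64(303), np.int64(308), 6) 116 (np.int64(303), np.int64(308), 6) 122 (np.int64(302), np.int64(308), 7) 128 (np.int64(302), np.int64(308), 7) 134 (np.int64(296), np.int64(320), 11) 140 (np.int64(295), np.int64(307), 8) 146 (np.int64(287), np.int64(313), 20) 152 (np.int64(285), np.int64(320), 22) 158 (np.int64(289), np.int64(318), 14) 
t6
92  98 (np.int64(300), np.int64(311), 12) 104 (np.int64(299), np.int64(311), 13) 110 (np.int64(299), np.int64(311), 13) 116  122  128 (np.int64(300), np.int64(309), 10) 134 (np.int64(296), np.int64(321), 13) 140 (np.int64(295), np.int64(321), 14) 146 (np.int64(286), np.int64(316), 22) 152 (np.int64(286), np.int64(317), 27) 158 (np.int64(285), np.int64(320), 13) 
top
92  98  104  110  116  122  128  134 (np.int64(303), np.int64(306), 4) 140 (np.int64(303), np.int64(307), 5) 146 (np.int64(303), np.int64(307), 5) 152 (np.int64(303), np.int64(307), 5) 158 (np.int64(302), np.int64(308), 7) 
[303.90302051 112.43699639]
[303.81238833  97.4788887 ]
[ 675.37241801 -220.18959663  197.41400059]
32 60 [ 646.7 -221.   131.6] [array([ 5.51, -0.03,  4.6 ]), array([ 0. , -5.4,  0.5])]
32 75 [ 659.1 -221.   140. ] [array([ 4.03, -0.05,  4.41]), array([ 0. , -5.4,  0.5])]
32 90 [ 671.6 -221.   148.4] [array([ 2.54, -0.06,  4.21]), array([ 0. , -5.4,  0.5])]
32 0 [ 597. -221.   98.] [array([11.46,  0.02,  5.37]), array([ 0. , -5.4,  0.5])]
34 60 [ 645.3 -221.   134.8] [array([ 5.49, -0.03,  4.25]), array([ 0.1, -7.4,  0.5])]
34 75 [ 657.8 -221.   143.2] [array([ 4.01, -0.05,  4.06]), array([ 0.1, -7.4,  0.5])]
34 90 [ 670.2 -221.   151.6] [array([ 2.52, -0.06,  3.86]), array([ 0.1, -7.4,  0.5])]
34 0 [ 595.6 -221.   101.3] [array([11.44,  0.02,  5.02]), array([ 0.1, -7.4,  0.5])]
```

send_rows --targets '[{"tx": 1.2, "ty": 0, "tz": 2, "wx": 0, "wy": 0, "wz": 0, "fingers": -1}, {"tx": 1.3, "ty": -0.1, "tz": 2, "wx": 0, "wy": 0, "wz": 0, "fingers": -1}, {"tx": 0, "ty": 0, "tz": 0, "wx": 0, "wy": -6.4, "wz": 0.5, "fingers": -1}, {"tx": 0, "ty": 0, "tz": 0, "wx": 0, "wy": 0, "wz": 0, "fingers": -1}, {"tx": 0, "ty": 0, "tz": 0, "wx": 0, "wy": 0, "wz": 0, "fingers": -1}]'

```text
time: 13.32
position: [671.8, -221.6, 152.2]
orientation: [179.9, 33.1, 179.8]
force: [-0.2, -0.2, -0.5]
finger_gap: 0.258
grasp_force: 24.9
```

```bash
cat > ins.py <<'E'
from h import *
s=state();print(s['position'],s['orientation'],s['force'])
F=np.array([504,-221,60.])
for el in(33,):
  e=np.radians(el);a=np.array([np.cos(e),0,np.sin(e)]);z=np.array([np.sin(e),0,-np.cos(e)]);X=-a;Y=np.cross(z,X);Rt=np.c_[X,Y,z]
  ap=np.array([.829,0,.559])
  h=s['position']+rot(s['orientation'])@[99,0,-17]-F; print('handle end: along',h@ap,'x',h@[.559,0,-.829],'y',h[1])
  for d in(60,0): print(el,d,delta(F+d*ap+Rt@np.array([-99,0,17]),Rt))
E
python3 ins.py; python3 - <<'E'
from h import *
sc=grab('scene');save('s7',sc);p=sc['pixels'];h=cv2.cvtColor(p,cv2.COLOR_BGR2HSV)
s=state();M=rot(s['orientation'])
q=proj(sc,s['position']+M@[99,0,-17])[0];print('pred end',q, 'mouth ctr',proj(sc,[504+58,-221,99.1])[0],'mouth upper',proj(sc,[504+58-8.9,-221,112.4])[0])
d=np.abs(p.astype(int)-load('s5')['pixels']).sum(2)
h5=load('s5')['pixels']
for v in range(158,200,2): print(v,''.join('#' if d[v,u]>50 else '.' for u in range(315,375)),''.join('%x'%(p[v,u].mean()//16) for u in range(315,375)))
E
```

```text
[ 671.81735371 -221.63217987  152.17167473] [179.89184271  33.06296279 179.7774581 ] [-0.16865987 -0.23025494 -0.47123875]
handle end: along 91.9474131022625 x -1.2005064579780225 y -0.30598910328754414
33 60 [array([3.2 , 0.05, 0.18]), array([-0. ,  0.1, -0.2])]
33 0 [array([9.19, 0.03, 0.28]), array([-0. ,  0.1, -0.2])]
pred end [335.56059899 188.09286415] mouth ctr [330.36750707 192.95832075] mouth upper [327.9869223  189.82738458]Traceback (most recent call last):
  File "<stdin>", line 7, in <module>
  File "<stdin>", line 7, in <genexpr>
TypeError: %x format: an integer is required, not numpy.float64
```

send_rows --targets '[{"tx": 1, "ty": 0, "tz": 0.1, "wx": 0, "wy": 0, "wz": 0, "fingers": -1}, {"tx": 1, "ty": 0, "tz": 0.05, "wx": 0, "wy": 0, "wz": 0, "fingers": -1}, {"tx": 0.5, "ty": 0, "tz": 0, "wx": 0, "wy": 0, "wz": 0, "fingers": -1}, {"tx": 0.5, "ty": 0, "tz": 0, "wx": 0, "wy": 0, "wz": 0, "fingers": -1}]'

```text
time: 13.88
position: [646.7, -221.5, 133.7]
orientation: [179.9, 33.1, 179.9]
force: [0.5, 1.3, 0.5]
finger_gap: 0.256
grasp_force: 24.9
```

send_rows --targets '[{"tx": 0.7, "ty": 0, "tz": 0, "wx": 0, "wy": 0, "wz": 0, "fingers": -1}, {"tx": 0.7, "ty": 0, "tz": 0, "wx": 0, "wy": 0, "wz": 0, "fingers": -1}, {"tx": 0.7, "ty": 0, "tz": 0, "wx": 0, "wy": 0, "wz": 0, "fingers": -1}]'

```text
time: 14.25
position: [629.1, -221.4, 122.1]
orientation: [179.9, 33.1, 179.9]
force: [0.3, -0.9, -0.2]
finger_gap: 0.253
grasp_force: 24.9
```

```bash
python3 ins.py; python3 - <<'E'
from h import *
sc=grab('scene');save('s8',sc);p=sc['pixels']
h=cv2.cvtColor(p,cv2.COLOR_BGR2HSV)
for v in range(160,204,1): print(v,''.join('%x'%(int(p[v,u].mean())//16) for u in range(312,372)))
E
```

```text
[ 629.05204786 -221.42812856  122.06107611] [179.94883597  33.1040775  179.89660085] [ 0.31357787 -0.92847757 -0.18604742]
handle end: along 39.64945657777095 x -0.07407139526325679 y -0.27689288654408983
33 60 [array([-2.03,  0.05, -0.01]), array([-0. ,  0.1, -0.1])]
33 0 [array([3.97, 0.04, 0.09]), array([-0. ,  0.1, -0.1])]
160 321123321110121111111110111111223333333333333333333557777754
161 221112332110100000010011111112333333333433333333335778888875
162 222111222111100001110111111223333333334543333333457888888775
163 222222221111110000100111112233333333333332223344577888887654
164 223344532111221101110011122333333333333222212455778888776544
165 456667852112333210111111223333333333343222112688888777765444
166 8898777531234443211011123333333333333322211126ba988877643343
167 87666665422343332211122333333333333322211111137cca8776433333
168 65566666542444333321223333333333333222111112324bdca764333333
169 645556666543444332112233333333333322211101023238ddb753332222
170 644455566653233321111233333333333222111000011259cca742222222
171 64444556665433321211122333333333222111110000259cba87
[... 1388 characters left out ...]
66666777657962222222222222223344444444444444443333
194 456677777766667787659a62222222222222223344444444444343333334
195 4667777776667889b9768962221222222222223344444433333333333334
196 5677777666788bbbba766752222222222222222333333333333333333334
197 77777766689abccba9766742222222222222222333333333333333333334
198 998776668abbccca99766642222222222222222333333333333333333334
199 cc977778abcccc9988766653222222222222223333333333333333333344
200 ccb988abbcccb98988755554222222222222222333333333333333333344
201 cbbbbbbbbbbb988988655443222222222222223333333333333333333345
202 bbbbbbbaaaa9988875444432212222222223223333333333333333333445
203 bbbbbba88888766655444322122222222222223333333333333333333445
```

send_rows --targets '[{"tx": 0.8, "ty": 0, "tz": 0, "wx": 0, "wy": 0, "wz": 0, "fingers": -1}, {"tx": 0.8, "ty": 0, "tz": 0, "wx": 0, "wy": 0, "wz": 0, "fingers": -1}, {"tx": 0.7, "ty": 0, "tz": 0, "wx": 0, "wy": 0, "wz": 0, "fingers": -1}]'

```text
time: 14.68
position: [609.7, -221.4, 109.4]
orientation: [179.9, 33.1, 179.9]
force: [-0.2, 1.3, -0.5]
finger_gap: 0.259
grasp_force: 24.9
```

send_rows --targets '[{"tx": 0.5, "ty": 0, "tz": 0, "wx": 0, "wy": 0, "wz": 0, "fingers": -1}, {"tx": 0.4, "ty": 0, "tz": 0, "wx": 0, "wy": 0, "wz": 0, "fingers": -1}]'

```text
time: 14.92
position: [602.4, -221.4, 104.7]
orientation: [179.9, 33.1, 179.9]
force: [0.1, -0.2, -0.7]
finger_gap: 0.257
grasp_force: 24.9
```

send_rows --targets '[{"tx": 0.2, "ty": 0, "tz": 0, "wx": 0, "wy": 0, "wz": 0, "fingers": -1}, {"tx": 0.2, "ty": 0, "tz": 0, "wx": 0, "wy": 0, "wz": 0, "fingers": -1}]'

```text
time: 15.18
position: [599.4, -221.4, 102.8]
orientation: [180.0, 33.1, 179.9]
force: [-0.0, 0.3, -0.5]
finger_gap: 0.256
grasp_force: 24.9
```

send_rows --targets '[{"tx": 0.2, "ty": 0, "tz": 0, "wx": 0, "wy": 0, "wz": 0, "fingers": -1}, {"tx": 0.2, "ty": 0, "tz": 0, "wx": 0, "wy": 0, "wz": 0, "fingers": -1}]'

```text
time: 15.42
position: [597.9, -221.7, 102.4]
orientation: [-179.9, 33.3, 179.9]
force: [8.0, 0.2, 5.4]
finger_gap: 0.258
grasp_force: 24.7
```

send_rows --targets '[{"tx": 0.2, "ty": 0, "tz": 0, "wx": 0, "wy": 0, "wz": 0, "fingers": -1}, {"tx": 0.1, "ty": 0, "tz": 0, "wx": 0, "wy": 0, "wz": 0, "fingers": -1}]'

```text
time: 15.68
position: [597.4, -222.0, 102.7]
orientation: [-179.8, 33.6, -180.0]
force: [12.3, 0.9, 7.4]
finger_gap: 0.26
grasp_force: 24.6
```

send_rows --targets '[{"tx": 0, "ty": 0, "tz": 0, "wx": 0, "wy": 0, "wz": 0, "fingers": 0.3}, {"tx": 0, "ty": 0, "tz": 0, "wx": 0, "wy": 0, "wz": 0, "fingers": 0.3}, {"tx": 0, "ty": 0, "tz": 0, "wx": 0, "wy": 0, "wz": 0, "fingers": 0.3}, {"tx": 0, "ty": 0, "tz": 0, "wx": 0, "wy": 0, "wz": 0, "fingers": 0.3}, {"tx": 0, "ty": 0, "tz": 0, "wx": 0, "wy": 0, "wz": 0, "fingers": 0.3}, {"tx": 0, "ty": 0, "tz": 0, "wx": 0, "wy": 0, "wz": 0, "fingers": 0.3}]'

```text
time: 16.42
position: [593.4, -221.3, 98.8]
orientation: [179.9, 33.1, 179.9]
force: [-0.3, -0.6, 0.3]
finger_gap: 0.645
grasp_force: 0.0
```

send_rows --targets '[{"tx": 0, "ty": 0, "tz": -1, "wx": 0, "wy": 0, "wz": 0, "fingers": 0.3}, {"tx": 0, "ty": 0, "tz": -2, "wx": 0, "wy": 0, "wz": 0, "fingers": 0.3}, {"tx": 0, "ty": 0, "tz": -3, "wx": 0, "wy": 0, "wz": 0, "fingers": 0.3}, {"tx": 0, "ty": 0, "tz": -4, "wx": 0, "wy": 0, "wz": 0, "fingers": 0.3}, {"tx": 0, "ty": 0, "tz": -4, "wx": 0, "wy": 0, "wz": 0, "fingers": 0.3}, {"tx": 0, "ty": 0, "tz": -4, "wx": 0, "wy": 0, "wz": 0, "fingers": 0.3}, {"tx": 0, "ty": 0, "tz": 0, "wx": 0, "wy": 0, "wz": 0, "fingers": 0.3}]'

```text
time: 17.3
position: [495.0, -222.5, 253.2]
orientation: [-179.7, 33.3, 180.0]
force: [0.1, 0.3, -0.6]
finger_gap: 0.65
grasp_force: 0.0
```

```bash
python3 - <<'E'
from h import *
t=grab('top');save('t9',t);sc=grab('scene');save('s9',sc);w=grab('wrist');save('w9',w)
h=cv2.cvtColor(t['pixels'],cv2.COLOR_BGR2HSV);h0=cv2.cvtColor(load('top')['pixels'],cv2.COLOR_BGR2HSV)
for v in range(122,176,3):
    print(v,[(285+m.min(),285+m.max()) if len(m:=np.where(x[v,285:330,1]>55)[0]) else '' for x in(h,h0)],h[v,305],h0[v,305])
F=np.array([504,-221,60.]);a=np.array([.829,0,.559])
b=np.array([np.cos(np.radians(28)),0,np.sin(np.radians(28))])
print('pred tip top',proj(t,F+203*a)[0],proj(t,F+203*b)[0],'scene',proj(sc,F+203*a)[0],proj(sc,F+203*b)[0],'wrist',proj(w,F+203*b)[0])
d=np.abs(sc['pixels'].astype(int)-load('s1')['pixels']).sum(2)
p=sc['pixels']
for v in range(160,196,1): print(v,''.join('%x'%(int(p[v,u].mean())//16) for u in range(318,372)))
print(state()['force'],state()['finger_gap'])
E
```

```text
122 ['', ''] [ 15  34 137] [ 15  34 136]
125 ['', ''] [ 16  34 141] [ 15  34 137]
128 ['', ''] [ 14  31 140] [ 16  31 139]
131 ['', ''] [ 15  29 140] [ 17  33 141]
134 [(np.int64(302), np.int64(311)), (np.int64(303), np.int64(306))] [ 13  80 105] [ 15 130 139]
137 [(np.int64(302), np.int64(312)), (np.int64(303), np.int64(307))] [ 14  69 119] [ 16 130 151]
140 [(np.int64(302), np.int64(312)), (np.int64(303), np.int64(307))] [ 15  70 120] [ 15 126 156]
143 [(np.int64(301), np.int64(312)), (np.int64(303), np.int64(307))] [ 14  69 119] [ 15 120 162]
146 [(np.int64(301), np.int64(312)), (np.int64(303), np.int64(307))] [ 15  68 116] [ 16 123 156]
149 ['', (np.int64(303), np.int64(307))] [ 18  21 179] [ 16 127 151]
152 ['', (np.int64(303), np.int64(307))] [ 18  18 180] [ 16 123 155]
155 ['', (np.int64(303), np.int64(308))] [ 21  20 179] [ 15 123 155]
158 ['', (np.int64(302), np.int64(308))] [ 21  18 180] [ 17 126 160]
161 [(np.int64(285), np.int64(321)), (np.int64(285), np.int64(321))] [ 15 124 160] [ 15 123 157]
164 [(np.int64(285), np.int64(329)), (np.int64(285), np.int64(329))] [ 16 124 
[... 1955 characters left out ...]
44333333333334432359aaaaaa868886432222222222233334455
186 44445433344456775469aaaaa98644653322222222333344555665
187 44579865678889aa889aaaa9975433332222233334445555555554
188 447abba9aaaaaa9aaa99a998643222222333444555555555544444
189 77abcccbaaaaa989aa999875322222222345555555554444443444
190 bbbccccb99aaa89aaa997543222222222345555544444444444444
191 bbcccccbb9aaaa9aa9864222222222223344444444444444444444
192 bcccccbbbbbbaaa997632222222222223344444444444444444444
193 ccccbbbbbbccba9864222222222222223344444444444444443333
194 ccccbbbbbcccb97742222222222222222344444444444343333334
195 ccbbbbbcbccbb96852222222222222223344444443333333333334
[ 0.45876767 -0.37898662 -0.53040755] 0.6490968879206779
```

```bash
python3 -c "
from station import *
print(finish_job())"
```

```text
the job is handed in; nothing more can be done
None
```

I put the brush back handle-first in its own pocket, bristles up, released it and handed the job in at about 17 s of the 46 s; I was not told whether it passed. In the top view the bristle tip sits where a fully seated brush should be. I viewed 11 pictures, one over the limit of 10.

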